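Click the short tool rest into the lathe's banjo

ROBOT

A 6-joint arm with a two-finger parallel gripper is mounted at the origin on the work surface. World frame = base frame: x ahead of the robot, y to its left, z up, the work surface at z = 0. Lengths are in mm, angles in rad, forces in N, time in s.
With the tool pointing down it reaches from about 350 to 975 mm from the base axis. Payload 7.1 kg.
Tool frame: the origin (TCP) lies on the front face of the gripper's body, between the roots of the fingers; the fingertips stand 80 mm ahead of it and the grasp point (between the pads) lies 61 mm ahead of it (env.tips_ahead is the distance from the TCP to the fingertips, in mm); z points along the fingers, y is the line along which they close (so a half turn about z gives the same grasp; the last joint's range is limited). The gripper opens to 88 mm and grips with 3 to 60 N. Pads are 20 mm wide; open, the fingers measure 115 mm over their backs; the gripper's body (75 mm by 178 mm) begins 61 mm behind the grasp point.
Start: joints at [-1.183, 0.423, 1.63, -0, 1.089, -0.019], TCP at [247.311, -573.971, 302.675] pointing down, gripper open.
Joint ranges: [-3, 3], [-0.9, 2.11], [0.09, 2.58], [-1.31, 4.45], [0.11, 2.69], [-2.54, 2.54]. Speed limits (rad/s): [2.39, 2.39, 3.01, 3.14, 3.14, 3.14].

INTERFACE

Orientations are given as a unit quaternion [x, y, z, w].
In Python, from station import env, set_gripper, viewer, workorder gives the robot as it stands. Calls block until the motion is done:
- env.reach(position, orientation): joint-space move of the TCP to a pose.
- env.move_l(position, rot=None, rate=150, f_stop=None): straight line of the TCP; rot=None keeps the orientation; rate is the mean speed in mm/s. With f_stop (N) it stops when the force on the tool has changed by that much, and returns True; else False.
- env.move_joints(angles): joint-space move.
- set_gripper(opening): finger opening in mm; the grip force is fixed at half the most; returns when the fingers have stopped.
- env.hold(seconds).
- env.ik(position, orientation): joint angles nearest the present ones, or None.
- env.read_state(): the state.
- viewer.camera(name): name is "scene" or "top" or "wrist"; returns the picture (400x640x3 uint8, blue, green, red); there is no depth.
- viewer.camera_params(name): a dict with "fx", "fy", "cx", "cy" (pixels), "pose" (4x4, takes a point from camera to world coordinates); the wrist camera has in their place "tool_from_camera" (4x4, takes a point from camera to tool coordinates, whose origin is the TCP and whose axes are the flange's). Camera axes: x right, y up, looking along -z (the intrinsics and any distortion apply to the point x, -y, -z); pixel columns grow to the right and rows downward; lengths in mm; the calibration is good to about 2 mm. A picture is of the moment at which its call begins: read the wrist's pose just before it. camera_params takes no time and is no camera call.
A pose or a line that the arm cannot do raises env.IKError and nothing moves.
- workorder.sign_off(): hands the job in; it is judged then, once.
The state is a dict: "time_s": time; "qpos": joint angles; "dq": joint speeds; "tau": joint torques, N m; "tool_pos": TCP position; "orientation": TCP orientation; "force": force on the tool from outside, world axes, zero at the start; "wrist_torque": the same for the moment, N m; "width": finger opening in mm; "grip_force": force on a finger pad.
Only numpy, scipy, OpenCV 4.12 (cv2) and the standard library are available. Lean on these libraries where they do the work, as an engineer would, in place of code of your own. Each camera call takes 0.05 s, during which the arm holds its last target. There are 200 camera calls.

TASK

Take the short straight tool rest with the red ends and collar out of the wooden rack and push its stem down into the bore of the lathe's banjo, past the sprung ball, until it clicks and stays held, with its crossbar lined up with the lathe bed; then let go of it. Feel for the click and push gently: never press it down with more than about 20 N. Leave the other two rests and the things on the bench where they are.

Things in the scene. Friction and masses are not known exactly. Their poses are not given: they have to be found in the camera images.
- rest: The wanted short straight lathe tool rest: T-shaped, upright steel stem with a RED collar, dark grey crossbar 150 mm long with RED ends, 0.45 kg. Origin: underside of the foot, centre; z up the stem, x along the crossbar. Stem 24 mm across; collar 29 mm across, 78 to 84 mm above the foot; crossbar 12 mm thick (along y), 88 to 124 mm above the foot. Same either way round.
- rest_waist (a point): Middle of the groove round the red-collared rest's stem, 34 mm above its foot: 14 mm across at its bottom, 12 mm high over all; the ball springs into it. Below it the foot tapers over its last 7 mm to 16 mm across.
- rest_long: A longer tool rest, not wanted: green crossbar 220 mm long, YELLOW collar; same stem, heights and axes.
- rest_bent: A bent tool rest, not wanted: blue crossbar with a slight S, about 180 mm long, WHITE collar; same stem, heights and axes.
- rack: Wooden rack block, 70 x 236 x 60 mm (x, y, z), fixed, with three 28 mm holes 78 mm apart along its y, 50 mm deep, in which the three rests stand loosely, crossbars roughly along the rack's x, in any order. Origin: centre of its underside on the bench.
- lathe: Wood lathe, fixed: green bed of two rails, 150 mm wide over all, 110 mm high, running along its y; blue headstock up to 0.36 m high from 240 to 500 mm along +y, its chuck beginning at +165 mm. Origin: on the bench, below the middle of the bed's width. Its y axis is the direction of the bed.
- banjo: Banjo (tool rest holder), fixed: dark cast arm on the bed that ends, on the robot's side, in a 54 mm square block from 67 to 155 mm above the bench with an upright round bore, 26 mm wide, 2.5 mm chamfer at its mouth. Origin: on the bench below the bore's axis; x along the arm to the bed; the arm may stand askew. A sleeve in the bore carries a sprung side ball and a lifter pad.
- banjo_mouth (a point): Centre of the bore's upper mouth. The sleeve inside has been set at a depth that differs each time and is not measured: the stem clicks home with its foot somewhere from 47 to 72 mm below the mouth; a hard stop lies 2 mm deeper. The foot meets the ball about 38 mm, and the sprung lifter pad (5 to 11 N, lifts a stem not clicked) about 8 mm, before the click.
- banjo_ball (a joint): How far the sprung side ball (11 mm, standing about 5.5 mm into the bore, spring 9 to 13 N) is pushed back (m): 0 = fully out (bore empty, or ball in the stem's waist), 0.002 to 0.0035 while the full stem passes. Pushing past takes about 5 to 15 N and shoves the stem sideways; the push eases at the click and rises steeply at the hard stop.
- gouge: Bystander. Turning gouge lying on the bench, wooden handle, 400 mm long. Origin at its middle on the bench.
- wax_tin: Bystander. Orange tin, 80 mm across, 55 mm high. Origin: centre of its underside.
- blank: Bystander. Round pale wood blank, 90 mm across, 60 mm high. Origin: centre of its underside.
- sanding_block: Bystander. Cork block 60 x 100 x 30 mm. Origin: centre of its underside.
- chuck_key: Bystander. Steel T-shaped chuck key lying flat, 90 mm long, 12 mm high. Origin: on the bench under its middle.

How it is judged:
By the outcome, as a careful person would: the job done as asked, in the order asked, and still so for the second after the job is handed in, with the robot touching nothing.
It also fails if it takes over 51 s, if anything falls off the work surface, if the arm or the gripper's body presses on something with over 40 N, if the wrist force passes 120 N, or if a joint passes its speed limit or range.

## Working session

There is one attempt and no reset: what is moved stays moved. The work goes in short steps, each a Python script; the robot and the scene stay as the last script left them, time stands still between calls to the robot, and variables do not carry over. Pictures are saved under pics/ and viewed, at most 10 in all, crops included, and the job is handed in when it is done.

```bash
mkdir -p pics; ls; python3 - <<'E'
from station import env, set_gripper, viewer, workorder
import cv2,numpy as np
np.set_printoptions(suppress=True,precision=4)
for n in("scene","top"):
    cv2.imwrite(f"pics/{n}0.png",viewer.camera(n)); p=viewer.camera_params(n); print(n,p)
print(viewer.camera_params("wrist"))
s=env.read_state(); print(s)
E
```

```text
pics
scene {'fx': 367.5451889004899, 'fy': 367.5451889004899, 'cx': 320.9438979904219, 'cy': 200.12754463685226, 'pose': array([[   0.0986,   -0.5758,    0.8116, 1374.1887],
       [   0.9951,    0.0608,   -0.0778,  -41.9839],
       [  -0.0045,    0.8154,    0.5789,  699.4975],
       [   0.    ,    0.    ,    0.    ,    1.    ]])}
top {'fx': 440.9820973173751, 'fy': 440.9820973173751, 'cx': 322.74780703736815, 'cy': 206.62642603664642, 'pose': array([[   0.0245,    0.9802,   -0.1964,  297.8525],
       [  -0.9997,    0.024 ,   -0.0049,   22.6119],
       [  -0.0001,    0.1965,    0.9805, 1230.92  ],
       [   0.    ,    0.    ,    0.    ,    1.    ]])}
{'fx': 289.71077067572577, 'fy': 289.71077067572577, 'cx': 322.3222314465026, 'cy': 203.79830167871006, 'tool_from_camera': array([[  0.0011,   0.9548,   0.2973,  82.2073],
       [  1.    ,  -0.0009,  -0.0008,   0.5994],
       [ -0.0005,   0.2973,  -0.9548, -82.2591],
       [  0.    ,   0.    ,   0.    ,   1.    ]])}
{'time_s': 0.1, 'qpos': array([-1.183 ,  0.4237,  1.6306,  0.    ,  1.0886, -0.019 ]), 'dq': array([-0.001 , -0.0003, -0.0006,  0.0003, -0.001 ,  0.0021]), 'tau': array([ -0.0008, -54.5614, -27.4325,   0.0645,   0.0188,  -0.    ]), 'tool_pos': array([ 247.1753, -573.6191,  302.0058]), 'orientation': array([ 0.9794,  0.202 , -0.0001, -0.0007]), 'force': array([ 0.0816,  0.4974, -0.0714]), 'wrist_torque': array([0.0224, 0.0298, 0.0213]), 'grip_force': 0.0, 'width': 88.12101922319393}
```

View pics/top0.png

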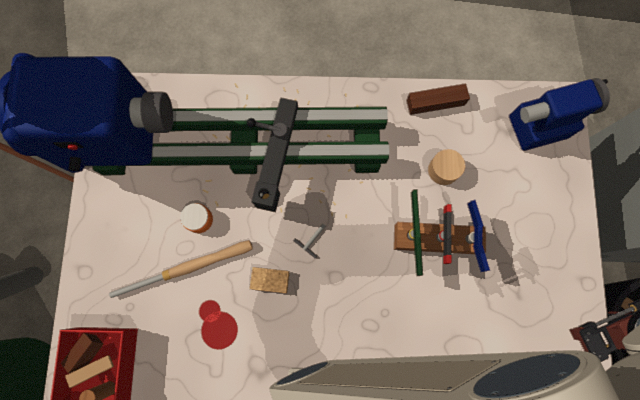

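View pics/scene0.png

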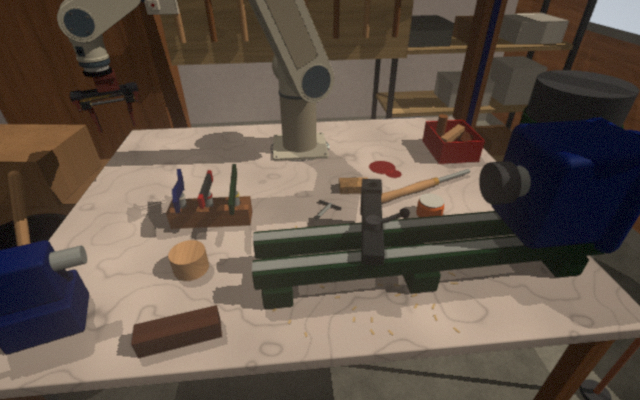

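The top view shows the wanted rest in the middle rack hole, with red ends near (448,207) and (447,260). The banjo bore is near (264,193), the rails run left to right with the chuck on the left, and the way to the rack and banjo is clear.

```bash
cat > h.py <<'E'
from station import env, set_gripper, viewer, workorder
import cv2,numpy as np
from scipy.spatial.transform import Rotation as R
np.set_printoptions(suppress=True,precision=3)
def down(th): return np.array([np.cos(th/2),np.sin(th/2),0,0])
def shot(name,file=None):
    s=env.read_state(); p=dict(viewer.camera_params(name))
    if name=="wrist":
        T=np.eye(4); T[:3,:3]=R.from_quat(s["orientation"]).as_matrix(); T[:3,3]=s["tool_pos"]
        p["pose"]=T@p["tool_from_camera"]
    im=viewer.camera(name)
    if file: cv2.imwrite("pics/"+file,im)
    return im,p
def ray(p,uv):
    d=np.array([(uv[0]-p["cx"])/p["fx"],-(uv[1]-p["cy"])/p["fy"],-1.])
    d=p["pose"][:3,:3]@d; return p["pose"][:3,3],d/np.linalg.norm(d)
def onz(p,uv,z):
    o,d=ray(p,uv); return o+d*(z-o[2])/d[2]
def two(p1,u1,p2,u2):
    o1,d1=ray(p1,u1);o2,d2=ray(p2,u2)
    t=np.linalg.lstsq(np.c_[d1,-d2],o2-o1,rcond=None)[0]
    a,b=o1+t[0]*d1,o2+t[1]*d2
    return (a+b)/2,np.linalg.norm(a-b)
def redmask(im):
    h=cv2.cvtColor(im,cv2.COLOR_BGR2HSV)
    return (((h[...,0]<6)|(h[...,0]>172))&(h[...,1]>150)&(h[...,2]>60)).astype(np.uint8)*255
def blobs(m,amin=6):
    n,l,st,c=cv2.connectedComponentsWithStats(m)
    return sorted([(int(st[i,4]),c[i].round(1).tolist(),st[i,:4].tolist()) for i in range(1,n) if st[i,4]>=amin],reverse=True)
E
python3 - <<'E'
from h import *
im=cv2.imread("pics/top0.png");p=viewer.camera_params("top")
m=redmask(im);m[:,:400]=0;m[:,500:]=0;print(blobs(m))
for uv in((448,207),(447,260)):print(onz(p,uv,134))
print("bore",onz(p,(264,193),155))
# outer bed ends: near rail near edge, far rail far edge (z=110)
for uv in((200,163),(388,162),(200,108),(386,108)):print("bed",onz(p,uv,110))
print("rack",onz(p,(395,236),60),onz(p,(485,238),60))
E
```

```text
[(71, [446.9, 258.8], [443, 255, 9, 9]), (51, [447.2, 208.1], [444, 204, 7, 9]), (6, [441.2, 238.3], [440, 237, 4, 3]), (6, [439.7, 232.5], [439, 231, 3, 4])]
[ 524.401 -289.499  134.   ]
[ 390.343 -282.831  134.   ]
bore [544.581 175.918 155.   ]
bed [632.115 355.681 110.   ]
bed [ 647.022 -141.421  110.   ]
bed [787.185 367.976 110.   ]
bed [ 799.516 -136.695  110.   ]
rack [ 457.112 -166.493   60.   ] [ 457.613 -406.663   60.   ]
```

```bash
python3 - <<'E'
from h import *
env.reach([545,176,345],down(np.pi/2)); im,p=shot("wrist","wb.png"); np.save("wb.npy",p["pose"])
env.reach([457,-286,330],down(0.0)); im,p=shot("wrist","wr.png"); np.save("wr.npy",p["pose"])
print(env.read_state()["time_s"],env.read_state()["tool_pos"])
a=np.vstack([cv2.imread("pics/wb.png")[:,:],cv2.imread("pics/wr.png")]);cv2.imwrite("pics/w2.png",cv2.resize(a,(480,600),interpolation=cv2.INTER_AREA))
E
```

```text
4.7583 [ 457.514 -285.231  330.038]
```

View pics/wb.png

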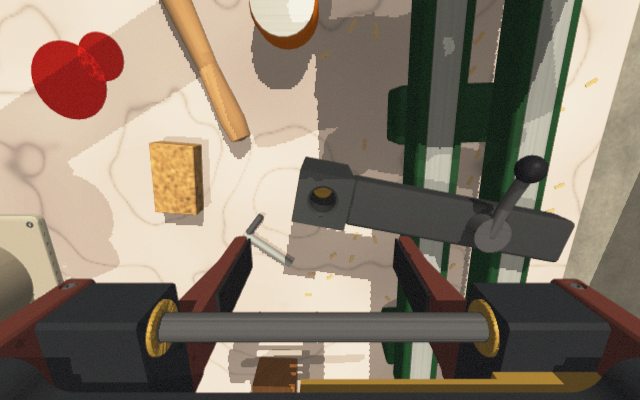

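View pics/wr.png

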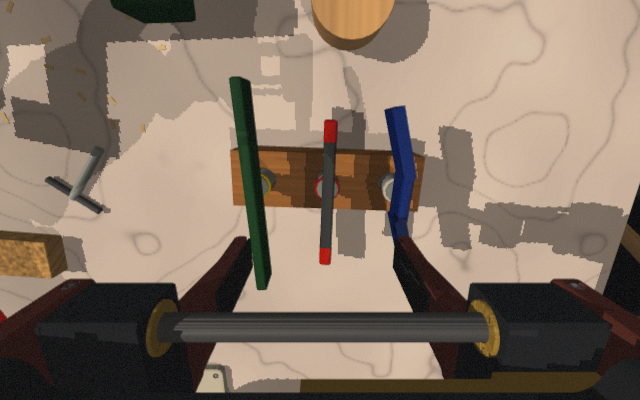

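The wrist views show the bore mouth near (322,197) in wb. In wr the wanted rest stands between the green and blue ones, with its red ends near (330,131) and (325,256). I'll refine these by colour.

```bash
python3 - <<'E'
from h import *
im=cv2.imread("pics/wr.png");p=dict(viewer.camera_params("wrist"));p["pose"]=np.load("wr.npy")
m=redmask(im);m[:,:290]=0;m[:,370:]=0;m[290:]=0;b=blobs(m,15);print(b)
e=sorted([x for x in b if x[0]>60],key=lambda x:x[1][1]);P=[onz(p,x[1],130) for x in e];print(P)
for uv in ((330,120),(325,265)): print("tips",onz(p,uv,134))
pt=viewer.camera_params("top")
im=cv2.imread("pics/wb.png");p["pose"]=np.load("wb.npy")
g=cv2.cvtColor(im,cv2.COLOR_BGR2GRAY)
# rail far/near edges: green hue mask edges by row
h=cv2.cvtColor(im,cv2.COLOR_BGR2HSV)
c=cv2.resize(im[165:235,280:360],None,fx=8,fy=8,interpolation=cv2.INTER_CUBIC)
c=cv2.convertScaleAbs(c,alpha=1.8,beta=10)
for k in range(0,80,10): cv2.putText(c,str(280+k),(k*8,10),0,.4,(0,255,255));cv2.line(c,(k*8,0),(k*8,560),(0,90,90),1)
for k in range(5,70,10): cv2.putText(c,str(165+k),(0,k*8),0,.4,(0,255,255));cv2.line(c,(0,k*8),(640,k*8),(0,90,90),1)
cv2.imwrite("pics/bore.png",c)
# gray rail top (near rail): unsaturated bright strip, per-row edges for cols 415-480
for lo,hi in((415,485),):
  for r in (20,50,80,110,150): print(r,g[r,400:490:3].tolist())
E
```

```text
[(291, [330.0, 131.0], [324, 120, 13, 23]), (173, [324.7, 255.5], [319, 247, 12, 18]), (52, [317.4, 186.2], [315, 177, 8, 22]), (26, [337.3, 185.5], [335, 179, 5, 15])]
[array([ 524.267, -293.144,  130.   ]), array([ 393.59 , -288.779,  130.   ])]
tips [ 534.351 -292.938  134.   ]
tips [ 384.321 -289.116  134.   ]
20 [105, 102, 102, 104, 26, 29, 33, 27, 31, 34, 34, 29, 83, 85, 85, 87, 87, 86, 85, 86, 84, 81, 27, 31, 33, 99, 105, 105, 106, 104]
50 [101, 102, 101, 61, 24, 23, 28, 28, 27, 35, 31, 57, 85, 82, 87, 93, 114, 118, 88, 85, 84, 32, 29, 29, 107, 111, 107, 106, 106, 105]
80 [104, 105, 106, 28, 25, 20, 34, 28, 35, 36, 42, 85, 87, 89, 88, 86, 86, 84, 82, 85, 34, 32, 35, 111, 110, 109, 109, 110, 110, 107]
110 [27, 32, 29, 25, 30, 17, 30, 33, 33, 32, 85, 83, 88, 87, 88, 89, 87, 83, 86, 39, 28, 34, 38, 30, 29, 32, 34, 33, 35, 30]
150 [105, 99, 32, 28, 32, 32, 52, 64, 64, 160, 158, 166, 163, 163, 164, 162, 162, 150, 62, 64, 75, 108, 105, 108, 109, 119, 94, 100, 84, 28]
```

View pics/bore.png

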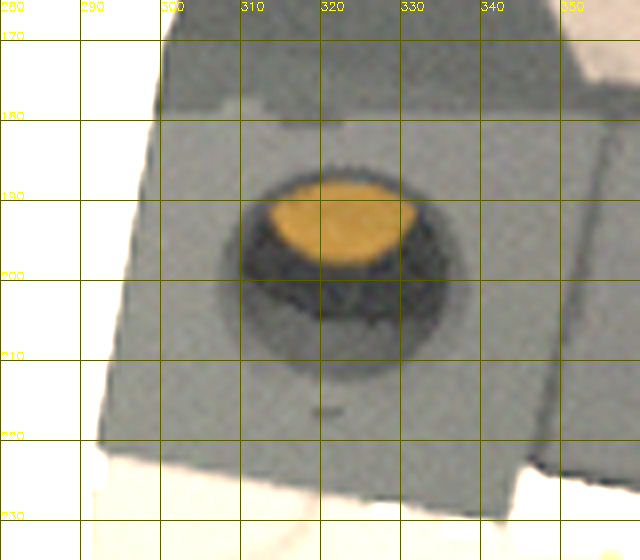

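The bore mouth's outer ellipse spans columns 307–338 and rows 185.5–212.5, so its centre is near (322.6,199).

```bash
python3 - <<'E'
from h import *
p=dict(viewer.camera_params("wrist"));p["pose"]=np.load("wb.npy")
print("bore",onz(p,(322.6,199),155),"dia",onz(p,(338,199),155)-onz(p,(307,199),155),onz(p,(322.6,185.5),155)-onz(p,(322.6,212.5),155))
im=cv2.imread("pics/wb.png");g=cv2.GaussianBlur(cv2.cvtColor(im,cv2.COLOR_BGR2GRAY),(5,5),0).astype(float)
def fit(side):
    P=[]
    for r in range(5,130):
        d=np.diff(g[r,410:485]); c=410.5+(d.argmax() if side else d[30:].argmin()+30)
        P.append(onz(p,(c,r),110)[:2])
    l=cv2.fitLine(np.float32(P),cv2.DIST_HUBER,0,.01,.01).ravel(); return l*np.sign(l[1])
l=fit(True); print("rail edge wrist",l, np.arctan2(l[1],l[0]))
pt=viewer.camera_params("top");t=cv2.imread("pics/top0.png");h=cv2.cvtColor(t,cv2.COLOR_BGR2HSV)
for rows in((100,122),(134,158)):
    S=[]
    for c in list(range(182,228))+list(range(300,355)):
        s=(g2:=cv2.cvtColor(t,cv2.COLOR_BGR2GRAY).astype(float))[rows[0]:rows[1],c]; 
        w=(h[rows[0]:rows[1],c,1]<60)&(s>70)&(s<215)
        d=np.diff(s); S.append(onz(pt,(c,rows[0]+d.argmin()+.5),110)[:2])
    l=cv2.fitLine(np.float32(S),cv2.DIST_HUBER,0,.01,.01).ravel()*1; l*=np.sign(l[1]); print("top",l,np.arctan2(l[1],l[0]))
p["pose"]=np.load("wr.npy")
print("collar",onz(p,(327.7,188),94))
for u in((270,183),(390,187)):print(onz(p,u,94))
# scene view of red ends for pitch
s=cv2.imread("pics/scene0.png");m=redmask(s);m[:,:190]=0;m[:,225:]=0;m[:160]=0;m[215:]=0;print(blobs(m,2))
E
```

```text
bore [546.086 176.855 155.   ] dia [30.357 -0.006  0.   ] [-0.008 27.563  0.   ]
rail edge wrist [  0.402   0.916 676.421 298.115] 1.1573236
top [  -0.032    0.999 -796.769 -118.179] 1.6032271
top [  -0.024    1.    -662.362  -77.867] 1.5948797
collar [ 459.626 -292.13    94.   ]
[ 465.258 -227.141   94.   ]
[ 460.967 -362.54    94.   ]
[(48, [201.5, 199.5], [198, 194, 7, 13]), (6, [209.0, 171.5], [208, 171, 3, 2])]
```

```bash
python3 - <<'E'
from h import *
q=down(-0.027)
set_gripper(44)
env.reach([459.4,-291.4,260],q)
hit=env.move_l([459.4,-291.4,180],rate=80,f_stop=8); print(hit,env.read_state()["tool_pos"])
if not hit:
    set_gripper(0); s=env.read_state(); print(s["width"],s["grip_force"],s["force"])
    print(env.move_l([459.4,-291.4,365],rate=100,f_stop=25)); s=env.read_state();print(s["width"],s["force"],s["wrist_torque"],s["time_s"])
    shot("wrist","lift.png")
    env.reach([546,177,365],down(1.598)); env.hold(.3)
    for n in("scene","top","wrist"): shot(n,n+"1.png")
    s=env.read_state();print(s["tool_pos"],s["orientation"],s["width"],s["force"],s["time_s"])
    for n in("scene","top","wrist"):
        print(n,blobs(redmask(cv2.imread(f"pics/{n}1.png")),10)[:8])
a=cv2.imread("pics/scene1.png")[40:240,250:530];b=cv2.imread("pics/wrist1.png")
cv2.imwrite("pics/c1.png",np.vstack([cv2.resize(a,(560,400)),cv2.resize(b[130:330],(560,175))]))
E
```

```text
False [ 459.703 -291.602  180.437]
11.747590766707418 29.997530579566956 [-0.327  0.27   0.648]
False
12.022419605190779 [ 1.128 -0.167 -4.987] [ 0.01   0.029 -0.014] 9.7167
[546.083 176.744 365.028] [0.698 0.717 0.    0.   ] 11.685612980411369 [-0.231  0.634 -4.972] 11.9583
scene [(1243, [457.5, 143.9], [425, 119, 60, 44]), (194, [388.0, 169.1], [379, 162, 21, 15]), (50, [401.7, 131.6], [399, 127, 7, 13])]
top [(3472, [98.3, 362.2], [51, 328, 86, 72]), (78, [284.3, 177.3], [280, 173, 10, 9]), (38, [72.0, 146.7], [68, 145, 9, 5]), (26, [223.7, 172.9], [219, 170, 11, 6])]
wrist [(5268, [88.3, 69.7], [45, 31, 89, 82]), (1348, [322.5, 153.4], [309, 128, 28, 51]), (199, [321.7, 373.4], [312, 366, 21, 13]), (29, [337.1, 234.2], [335, 231, 7, 7]), (28, [308.0, 233.8], [304, 231, 7, 7])]
```

View pics/c1.png

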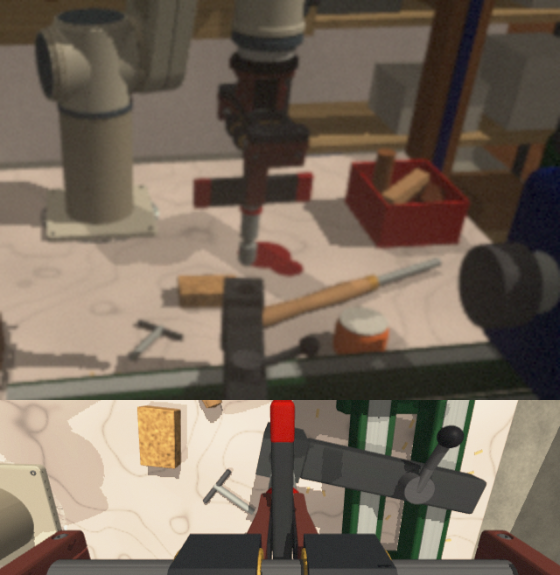

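The rest is held upright above the bore, and the wrist crop shows the bar along the tool axis. I'll compare its pitch with where the bar's ends should appear in the scene view.

```bash
python3 - <<'E'
from h import *
im=cv2.imread("pics/scene1.png");p=viewer.camera_params("scene")
h=cv2.cvtColor(im,cv2.COLOR_BGR2HSV)
m=(((h[...,0]<8)|(h[...,0]>170))&(h[...,1]>130)&(h[...,2]>40)).astype(np.uint8)*255
m[:120]=0;m[152:]=0;m[:,:340]=0;m[:,412:]=0
print(blobs(m,5))
W=np.linalg.inv(p["pose"])
def proj(P):
    c=W@np.r_[P,1]; return np.array([p["cx"]-p["fx"]*c[0]/c[2],p["cy"]+p["fy"]*c[1]/c[2]])
d=np.array([np.cos(1.598),np.sin(1.598),0]);o=np.array([546.1,176.7,195])
for n,P in(("L",o-68*d+[0,0,106]),("R",o+68*d+[0,0,106]),("collar",o+[0,0,81]),("foot",o)):print(n,proj(P))
pw=None
s=env.read_state();T=np.eye(4);T[:3,:3]=R.from_quat(s["orientation"]).as_matrix();T[:3,3]=s["tool_pos"]
c=dict(viewer.camera_params("wrist"));c["pose"]=T@c["tool_from_camera"]
# bar top at far end: outer tip at row 128 -> where along bar at z=195+124
print("tip",onz(c,(322,128),319), "exp",o+75*d)
g=cv2.resize(im[120:180,340:420],None,fx=8,fy=8,interpolation=cv2.INTER_CUBIC);cv2.imwrite("pics/z.png",cv2.convertScaleAbs(g,alpha=1.5))
E
```

```text
[(86, [401.5, 133.0], [398, 127, 8, 13]), (66, [351.0, 135.7], [348, 130, 7, 13]), (12, [376.2, 145.5], [372, 144, 9, 3])]
L [349.231 135.739]
R [402.332 132.561]
collar [375.17  143.179]
foot [372.715 170.64 ]
tip [544.296 252.336 319.   ] exp [544.06  251.672 195.   ]
```

View pics/z.png

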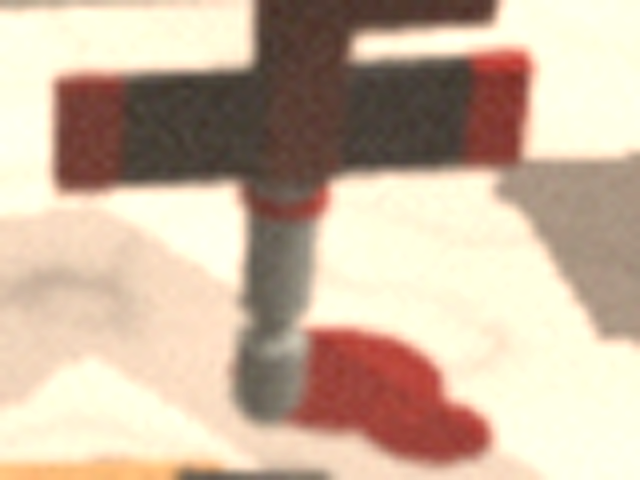

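The rest hangs upright, within 0.5° and 1–2 mm of the projection. I'll start the insertion in small steps and log the force.

```bash
cat >> h.py <<'E'
def push(x,y,z0,z1,base,step=1.0,rate=20,lim=17):
    z=z0
    while z>z1+1e-6:
        z=max(z-step,z1); hit=env.move_l([x,y,z],rate=rate,f_stop=12)
        s=env.read_state(); f=s["force"]-base
        print(f"{z:.1f} tcp{s['tool_pos'].round(1)} d{155-(s['tool_pos'][2]-170):.1f} F{f.round(1)} {hit}")
        if f[2]>lim: print("LIM"); break
    return z
E
python3 - <<'E'
from h import *
base=env.read_state()["force"];np.save("base.npy",base)
env.move_l([546.1,177,329],rate=80)
push(546.1,177,329,316,base,step=1,lim=6)
print(env.read_state()["time_s"])
E
```

```text
328.0 tcp[546.3 177.  328.4] d-3.4 F[-0.2 -1.  -0.1] False
327.0 tcp[546.1 177.  327.1] d-2.1 F[ 0.9 -0.2  0.8] False
326.0 tcp[546.1 177.  325.9] d-0.9 F[-0.2 -0.8 -0.5] False
325.0 tcp[546.  177.  324.9] d0.1 F[ 0.3 -0.7 -0.3] False
324.0 tcp[546.1 177.  323.9] d1.1 F[-0.7 -0.3  0.1] False
323.0 tcp[546.1 177.  322.9] d2.1 F[-0.2 -0.1  0. ] False
322.0 tcp[546.1 177.  321.9] d3.1 F[0.4 0.1 0.3] False
321.0 tcp[546.1 177.  320.9] d4.1 F[ 0.2 -0.7  0.6] False
320.0 tcp[546.1 177.  319.9] d5.1 F[-0.2 -0.   0.4] False
319.0 tcp[546.1 177.  318.9] d6.1 F[0.7 0.1 0.8] False
318.0 tcp[546.  177.  317.9] d7.1 F[ 0.7 -0.3 -0.3] False
317.0 tcp[546.1 177.  316.9] d8.1 F[-0.5 -0.5  0.8] False
316.0 tcp[546.1 177.  315.9] d9.1 F[ 1.  -1.8  0.1] False
15.8083
```

```bash
python3 - <<'E'
from h import *
push(546.1,177,316,286,np.load("base.npy"),step=1,lim=15)
print(env.read_state()["time_s"],env.read_state()["width"])
E
```

```text
315.0 tcp[546.1 177.  314.9] d10.1 F[-0.5 -0.4  0.1] False
314.0 tcp[546.1 177.  313.9] d11.1 F[-0.6 -0.9  0.3] False
313.0 tcp[546.1 177.  312.9] d12.1 F[ 0.4 -1.1 -0.3] False
312.0 tcp[546.1 177.  311.9] d13.1 F[ 1.  -1.3 -0.3] False
311.0 tcp[546.1 177.  310.9] d14.1 F[-0.6 -0.8 -0.2] False
310.0 tcp[546.  177.  309.9] d15.1 F[-0.1 -1.6 -0.2] False
309.0 tcp[546.1 177.  308.9] d16.1 F[ 0.  -1.7  0.3] False
308.0 tcp[546.1 177.  307.9] d17.1 F[-1.  -2.1 -0.1] False
307.0 tcp[546.1 177.  306.9] d18.1 F[-0.5 -1.7  0.8] False
306.0 tcp[546.1 177.  305.9] d19.1 F[-0.6 -1.7 -0.8] False
305.0 tcp[546.1 177.  304.9] d20.1 F[-0.8 -1.5  0.3] False
304.0 tcp[546.1 177.  304. ] d21.0 F[-0.1 -2.3  0. ] False
303.0 tcp[546.2 176.8 303.1] d21.9 F[ 0.3 -3.5  2.4] False
302.0 tcp[546.2 176.7 301.9] d23.1 F[-0.8 -6.1  2.9] False
301.0 tcp[545.8 176.9 300.8] d24.2 F[-1.  -5.1  1.4] False
300.0 tcp[545.9 177.  299.9] d25.1 F[-1.9 -4.9  3.5] False
299.0 tcp[545.9 177.2 299.3] d25.7 F[-3.8 -4.3  6.1] False
298.0 tcp[545.8 177.2 298.3] d26.7 F[-2.3 -4.3  7.4] False
297.0 tcp[545.8 177.2 297.1] d27.9 F[-3.1 -3.7  5.3] False
296.0 tcp[545.7 177.1 295.7] d29.3 F[-3.5 -3.6  3.5] False
295.0 tcp[545.8 177.1 294.9] d30.1 F[-3.9 -3.3  4.9] False
294.0 tcp[545.8 177.1 293.8] d31.2 F[-4.2 -2.   3.9] False
293.0 tcp[545.8 177.1 292.5] d32.5 F[-4.5 -1.5  1.8] False
292.0 tcp[545.8 177.1 291.6] d33.4 F[-4.6 -1.9  1.6] False
291.0 tcp[545.8 177.1 290.8] d34.2 F[-4.3 -2.7  1.8] False
290.0 tcp[545.8 177.  289.8] d35.2 F[-4.8 -2.5  2. ] False
289.0 tcp[545.8 177.  288.8] d36.2 F[-5.6 -2.5  1.8] False
288.0 tcp[545.8 177.  287.8] d37.2 F[-5.2 -2.4  2.2] False
287.0 tcp[545.8 177.1 286.8] d38.2 F[-4.4 -2.   1.7] False
286.0 tcp[545.8 177.1 285.9] d39.1 F[-4.7 -1.9  3.3] False
23.3083 12.258606294040534
```

```bash
python3 - <<'E'
from h import *
b=np.load("base.npy")
push(546.1,177,286,276,b,step=2.5,lim=15)
push(546.1,177,276,268,b,step=1,lim=16)
print(env.read_state()["time_s"],env.read_state()["width"])
E
```

```text
283.5 tcp[545.8 177.  283.2] d41.8 F[-3.9 -1.9  1.7] False
281.0 tcp[545.8 177.  280.7] d44.3 F[-5.  -2.9  1.2] False
278.5 tcp[545.8 177.  278.2] d46.8 F[-4.8 -3.3  2.3] False
276.0 tcp[545.8 177.  275.7] d49.3 F[-4.2 -1.5  1.5] False
275.0 tcp[545.8 177.  275. ] d50.0 F[-3.9 -3.   3.3] False
274.0 tcp[545.9 177.  274.3] d50.7 F[-6.1 -3.1  6.5] False
273.0 tcp[545.9 177.  273.3] d51.7 F[-5.7 -3.1  7.7] False
272.0 tcp[545.9 177.  272.3] d52.7 F[-6.5 -3.3  6.7] False
271.0 tcp[545.8 177.  271. ] d54.0 F[-4.8 -2.5  3.8] False
270.0 tcp[545.8 177.  269.9] d55.1 F[-5.1 -2.6  2.7] False
269.0 tcp[545.8 177.  268.6] d56.4 F[-4.4 -2.6  0.6] False
268.0 tcp[545.9 177.1 268. ] d57.0 F[-5.4 -1.4  3.3] False
26.4083 11.90942342379628
```

```bash
python3 - <<'E'
from h import *
b=np.load("base.npy")
push(546.1,177,268,263.5,b,step=.5,lim=15)
print(env.read_state()["time_s"],env.read_state()["width"])
E
```

```text
267.5 tcp[546.  177.1 267.8] d57.2 F[-5.5 -2.5  5.2] False
267.0 tcp[546.1 177.2 267.5] d57.5 F[-4.8 -1.8  6.8] False
266.5 tcp[546.1 177.3 267.3] d57.7 F[-6.1 -1.6  7.7] False
266.0 tcp[546.3 177.3 267. ] d58.0 F[-6.9 -1.7  9.4] False
265.5 tcp[546.3 177.4 266.6] d58.4 F[-7.2 -2.3 10.7] False
265.0 tcp[546.4 177.4 266.3] d58.7 F[-6.9 -2.2 11.5] False
264.5 tcp[546.4 177.4 266. ] d59.0 F[-6.6 -1.2 13.2] False
264.0 tcp[546.4 177.4 265.7] d59.3 F[-8.1 -3.4 14.9] False
263.5 tcp[546.5 177.4 265.5] d59.5 F[-8.3 -3.2 17.9] False
LIM
28.6583 11.997426998852859
```

Fz eased at a depth of about 56 mm and then climbed steeply, which suggests the click followed by the stop. I'll back off and tug gently to check.

```bash
python3 - <<'E'
from h import *
b=np.load("base.npy")
for z in (265,266.5,268,268.7,269.4,270):
    env.move_l([546.1,177,z],rate=20); env.hold(.05)
    s=env.read_state();f=s["force"]-b
    print(z,s["tool_pos"].round(1),f.round(1))
    if f[2]<-3.5:break
print(s["time_s"]); shot("scene","scene2.png"); shot("top","top2.png")
im=cv2.imread("pics/scene2.png");h=cv2.cvtColor(im,cv2.COLOR_BGR2HSV)
m=(((h[...,0]<8)|(h[...,0]>170))&(h[...,1]>130)&(h[...,2]>40)).astype(np.uint8)*255
m[:140]=0;m[200:]=0;m[:,:335]=0;m[:,412:]=0;print(blobs(m,5))
p=viewer.camera_params("scene");W=np.linalg.inv(p["pose"])
def proj(P):
    c=W@np.r_[P,1]; return np.array([p["cx"]-p["fx"]*c[0]/c[2],p["cy"]+p["fy"]*c[1]/c[2]])
d=np.array([np.cos(1.598),np.sin(1.598),0]);o=s["tool_pos"]-[0,0,170]
for k in(-68,68):print(proj(o+k*d+[0,0,106]))
cv2.imwrite("pics/z2.png",cv2.convertScaleAbs(cv2.resize(im[140:215,340:420],None,fx=7,fy=7,interpolation=cv2.INTER_CUBIC),alpha=1.5))
E
```

```text
265 [546.4 177.4 266.4] [-7.9 -1.8 12.7]
266.5 [546.2 177.4 267.4] [-5.4 -1.9  8.5]
268 [546.1 177.2 268. ] [-4.4 -1.1  0.4]
268.7 [546.  177.1 268.4] [-2.4 -0.2 -3.1]
269.4 [546.  177.  269.4] [-4.7 -0.4 -1.6]
270 [546.  176.9 270.4] [-4.7 -1.   1.6]
30.4583
[(124, [396.0, 169.1], [387, 160, 15, 17]), (52, [349.6, 167.1], [347, 163, 7, 12]), (8, [374.0, 177.8], [371, 177, 6, 2])]
[347.873 168.661]
[398.025 165.205]
```

View pics/z2.png

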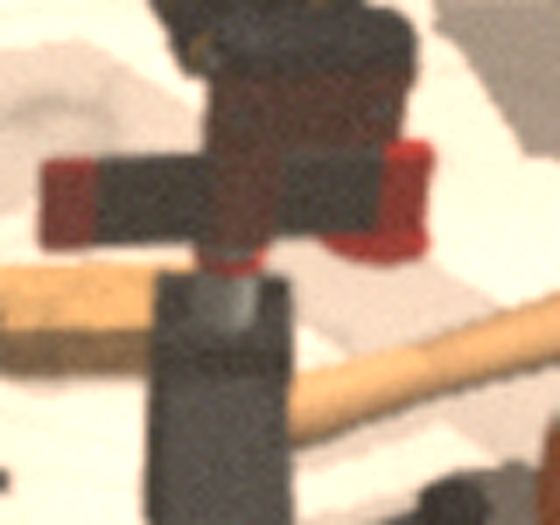

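The tug was resisted (−3 N at 56.6 mm), and then the lifter pushed the stem up. So the click is at about 57 mm, and I have probably pulled it back out. I'll push to about 17 N again, unload to zero and release there, then check that it stays.

```bash
python3 - <<'E'
from h import *
b=np.load("base.npy")
env.move_l([545.9,177,267.5],rate=15)
push(545.9,177,267.5,263.5,b,step=1,lim=15.5)
for z in (265.5,267,267.5):
    env.move_l([545.9,177,z],rate=20); s=env.read_state();f=s["force"]-b; print(z,s["tool_pos"].round(1),f.round(1))
    if f[2]<4: break
shot("scene","s3a.png"); shot("top","t3a.png")
set_gripper(40); env.hold(.3); s=env.read_state(); print(s["force"],s["width"],s["time_s"])
shot("scene","s3b.png"); shot("top","t3b.png")
def B(f,roi):
    im=cv2.imread("pics/"+f);h=cv2.cvtColor(im,cv2.COLOR_BGR2HSV)
    m=(((h[...,0]<8)|(h[...,0]>170))&(h[...,1]>130)&(h[...,2]>40)).astype(np.uint8)*255
    k=np.zeros_like(m);x0,x1,y0,y1=roi;k[y0:y1,x0:x1]=m[y0:y1,x0:x1];return blobs(k,5)
for f in("s3a.png","s3b.png"):print(f,B(f,(335,362,150,200)),B(f,(362,412,150,200)))
for f in("t3a.png","t3b.png"):print(f,B(f,(215,310,150,230)))
E
```

```text
266.5 tcp[546.  177.1 267.6] d57.4 F[-6.1 -1.2  6.5] False
265.5 tcp[546.2 177.2 267. ] d58.0 F[-6.2 -0.9  8.4] False
264.5 tcp[546.3 177.2 266.3] d58.7 F[-6.8 -0.3  9.8] False
263.5 tcp[546.3 177.2 265.7] d59.3 F[-7.8 -1.3 13.6] False
265.5 [546.2 177.2 267.3] [-7.4 -0.4 10.3]
267 [546.1 177.1 267.9] [-4.  -0.5  4.7]
267.5 [546.1 177.1 268. ] [-4.9 -0.5  2.2]
[-0.081 -0.399  0.826] 39.82493486265253 33.6583
s3a.png [(54, [349.6, 168.8], [347, 164, 7, 12])] [(110, [396.3, 169.4], [388, 161, 14, 16])]
s3b.png [(54, [348.7, 168.5], [346, 164, 7, 12])] [(120, [395.8, 169.2], [387, 160, 14, 17])]
t3a.png [(62, [287.6, 188.0], [283, 185, 10, 7])]
t3b.png [(60, [287.8, 188.2], [284, 185, 9, 8])]
```

```bash
python3 - <<'E'
from h import *
q=env.read_state()["tool_pos"]
set_gripper(60)
env.move_l([q[0],q[1],400],rate=120); env.hold(.3)
im,p=shot("wrist","wf.png"); sc,ps=shot("scene","sf.png"); tp,pt=shot("top","tf.png")
print(env.read_state()["time_s"])
m=redmask(im);m[:,:280]=0;m[:,370:]=0;m[290:]=0;b=blobs(m,20);print(b)
h=cv2.cvtColor(sc,cv2.COLOR_BGR2HSV)
m=(((h[...,0]<8)|(h[...,0]>170))&(h[...,1]>130)&(h[...,2]>40)).astype(np.uint8)*255
m[:150]=0;m[200:]=0;m[:,:335]=0;m[:,412:]=0;print("scene",blobs(m,5))
e=sorted(b[:2],key=lambda x:x[1][1]);P=[onz(p,x[1],212) for x in e];d=P[0]-P[1];print(P,"yaw",np.arctan2(d[1],d[0]))
a=cv2.resize(sc[130:230,320:440],(600,500),interpolation=cv2.INTER_CUBIC)
cv2.imwrite("pics/f.png",np.hstack([cv2.convertScaleAbs(a,alpha=1.4)[:, :400],cv2.resize(im[60:310,220:420],(400,500))]))
E
```

```text
35.9917
[(321, [321.0, 135.2], [314, 123, 14, 25]), (186, [321.0, 267.0], [316, 259, 11, 17]), (46, [331.8, 192.0], [328, 184, 7, 21]), (39, [310.8, 192.9], [309, 185, 6, 20])]
scene [(114, [395.8, 169.4], [387, 161, 14, 16]), (81, [349.1, 169.0], [346, 163, 8, 13]), (10, [373.4, 178.1], [370, 177, 7, 3])]
[array([543.257, 239.583, 212.   ]), array([546.878, 105.004, 212.   ])] yaw 1.5976902814952727
```

View pics/f.png

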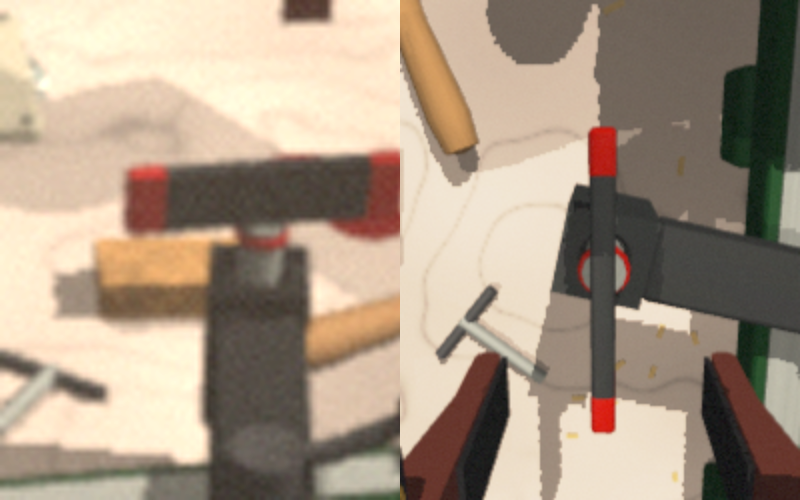

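The rest stands free at the same height as when it was gripped (scene row 169.0 against 168.8). Its yaw is 1.598 rad against the bed's 1.598, so the lifter has not raised it.

```bash
python3 -c "
from station import workorder
print(workorder.sign_off())"
```

```text
the job is handed in; nothing more can be done
None
```

The red-ended rest is in the banjo bore, held about 57 mm deep with its bar lined up with the bed. I let go and handed the job in; the push peaked at about 18 N, and the clock was at about 36 s. I saw no direct sign of the click, only the force easing and the rest not rising after release.

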